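# Cam-lock a sled tight against the seal of a leak-test fixture

### The arm

A 7-joint arm with a two-finger parallel gripper is mounted at the origin on a cart in front of the work surface, level with it; the furniture and walls round the work are solid. World frame = base frame: x ahead of the robot, y to its left, z up, the work surface at z = 0. Lengths are in m, angles in rad, forces in N, time in s.
With the tool pointing down it reaches from about 0.4 to 0.85 m from the base axis. Payload 6.9 kg.
Tool frame: the origin (TCP) lies at the very end of the fingers, on their centre line; the grasp point (between the pads) lies 19 mm behind it; z points along the fingers, y is the line along which they close (so a half turn about z gives the same grasp; the last joint's range is limited). The gripper opens to 85 mm and grips with 20 to 120 N. Pads are 22 mm wide; open, the fingers measure 114 mm over their backs; the gripper's body (76 mm by 85 mm) begins 54 mm behind the grasp point. The pads swing forward as they close: fully open they stand 13 mm farther back than shut.
Start: joints at [-1.042, 0.507, -0.238, 1.5, 0.126, 1.149, -0.155], TCP at [0.257, 0.57, 0.231] pointing down, gripper open.
Joint ranges: [-3.08, 3.08], [-0.24, 2.05], [-1.43, 1.35], [0, 2.5], [-1.52, 4.66], [0.17, 1.96], [-2.89, 2.89]. Speed limits (rad/s): [2.39, 2.39, 3.14, 3.14, 3.14, 3.14, 3.14].

### API

Orientations are given as a rotation vector (axis times angle).
In Python, from rig import status, camera, camera_model, sign_off, spot_in gives the robot as it stands.
- The arm moves only by the tool move_arm, never from a script. Its argument "targets" is one flat list of numbers, 5 for each row, row after row: the closure, from 0 (fully open) to 1 (shut), then the shift along the tool's x, y, z in mm, then the turn about the tool's z in degrees. In form: [gripper, x, y, z, spin, gripper, x, y, z, spin, ...]. A call has exactly 5 rows; each row is the pose to reach, as a shift and turn from the pose commanded when the call began, along the tool's axes at that moment; what a row does not reach only later rows make up. A row lasts 1/12 s, in which the tool goes at most 41.7 mm and 7.16 degrees, less where a joint would pass 70% of its speed; a pose out of reach is approached as far as the arm can. A call with a gripper value outside its range is refused whole. The fingers move at their own pace and stop on an object; "newtons" is the grip in N (left out, the last holds). Time passes only in rows, so rows that repeat a pose let the fingers close, or fill a call up. It gives the time, the measured TCP pose, the force, the opening and the grip force at its end, in the units of the state.
- status.read_state(): the state, without advancing time (a new reading comes with each control period).
- camera(name): name is "scene" or "top" or "wrist"; returns (picture, depth): 384x512x3 uint8, red, green, blue; 384x512 float32, m along the optical axis (not along the pixel's ray), 0 where there is no reading.
- camera_model(name): a dict with "intrinsics" (3x3 intrinsics, pixels), "D" ([k1, k2, p1, p2, k3] as OpenCV has them; the pictures are not rectified), "R" (3x3) and "t" (3): a world point X has camera coordinates R X + t; the wrist camera has in their place "tool_from_camera" (4x4, takes a point from camera to tool coordinates, whose origin is the TCP and whose axes are the flange's). Camera axes: x right, y down, z forward; pixel columns grow to the right and rows downward; lengths in m; the calibration is good to about 2 mm. A picture is of the moment at which its call begins: read the wrist's pose just before it. camera_model takes no time and is no camera call.
- sign_off(): hands the job in; it is judged then, once.
Trained networks look in the newest picture that a camera, given by its name, has taken for a name from the list of things; names that differ only in an ending like _2 or _b are one class to them, and where a whole thing is asked for, a point or a joint stands for the part that bears it (a point fixed in the world has none). Each returns a list of dicts, best first, with "conf" (0 to 1); they miss things now and then, are a little off and sometimes report something else, mostly with a low value. They report only what shows in the picture. A call takes as long as a camera call. They do not tell look-alikes from the thing itself.
- spot_in(camera, label): "centre" ([x, y, z] in m, in world coordinates, good to about 4 mm: the middle of the surface that is visible of it).
The state is a dict: "clock": time; "q": joint angles; "qvel": joint speeds; "joint_efforts": joint torques, N m; "tcp_pos": TCP position; "orientation": TCP orientation; "contact_force": force on the tool from outside, world axes, zero at the start; "moment": the same for the moment, N m; "width": finger opening in m; "finger_force": force on a finger pad.
Only numpy, scipy, OpenCV 4.12 (cv2) and the standard library are available. Lean on these libraries where they do the work, as an engineer would, in place of code of your own. Each camera call takes 0.05 s, during which the arm holds its last target. There are 200 camera calls.

### The job

Close the leak-test fixture: push the grey sled along its rails up against the black rubber seal, then swing the cam lever by its red knob so that its hook catches the sled's post and draws the sled tight onto the seal. Turn it only until it is firmly tight by feel (the seal nose is set differently each time), without crushing the seal, leave it locked so, and do not disturb the white tape reel, the fitting and the nut lying beside the fixture.

Things in the scene. Friction and masses are not known exactly. Their poses are not given: they have to be found in the camera images.
- fixture: Fixed leak-test fixture: plate x -130..90, y -50..50 mm, 12 thick. Origin under it on the centre line; x = draw direction, from sled to blue block; z up. Dark lipped rails x -125..15, tops z 29, 56 mm free between their lips. Blue block x 26..82, y -32..32, top z 45; brass stubs on its end face.
- nose: Steel seal nose on the blue block, set up to 4 mm farther in or out each time, fixed in a run. Origin: centre of its black rubber face (28 mm across) that looks at the sled, 29 mm above the worktop; x as the fixture's. Gives about 1 mm per 25 N. Sealed: over 6 N between sled and seal when let go; over 32 N at any time crushes it.
- sled: Grey sled, 0.35 kg, loose in the rails (1.5 mm side play), axes as the fixture's. Origin: centre of its underside (12 mm above worktop). Body 72 long, 48 wide, 34 high, yellow plate on top; flat rear face, to be pushed, at x -36; front x +36; steel latch post 8 mm thick at x +24.5, top z 56. Slides with 2 to 5 N; 16 to 50 mm from the seal at the start.
- cam_lever (a joint): Lever angle, rad, grows anticlockwise from above (closing), -0.5 to 2.5; starts open at -0.4 to 0.15. At 0 the lever points to -120 deg from the fixture's x. With the sled within 3 mm of the seal the hook passes behind the post from about 0.4, draws 8.6 mm/rad, gets tight between 1.1 and 2.3. Stays where left. About 3 N at the knob when free, 7 to 12 N when properly tight.
- cam_pivot (a point): Centre of the steel cam hub's top, on the lever's vertical hinge axis, at x 35, y 0, z 63 mm of the fixture. The hook reaches at most 56 mm from the axis, at z 52 to 60 mm.
- lever_knob (a point): The red upright knob at the end of the cam lever, 14 mm thick, 72 mm from the hinge axis. The point is the knob's centre, 75 mm above the worktop; the knob stands from z 58 to 92 mm.
- ptfe_tape: White tape reel, 48 mm across, 13 mm high, beside the blue block's end of the fixture, leave alone. Origin under its centre.
- fitting: Push-in tube fitting with a blue collar, 19 mm across, 32 mm high, standing near the robot's side of the fixture's sled end, leave alone. Origin under its centre.
- nut: Steel hex nut, 22 mm across, 9 mm high, lying on the robot's side of the fixture, under the lever's swing, leave alone. Origin under its centre.
Mind the look-alikes: they are no part of the job. Several things have the shape of the sled; the one meant has the colours described above.

How it is judged:
At the end, for the whole second after the job is handed in: The lever is swung past 0.8 rad and stays; the sled, held by the hook, rests against the rubber seal with more than 6 N, everything at rest (contact force between sled and nose above 6 N and value of joint cam_lever above 0.8 rad and linear speed of sled below 0.01 m/s and velocity of joint cam_lever below 0.05 rad/s); the robot touches nothing.
It fails at once if the seal is crushed (more than 32 N between sled and seal) (contact force between sled and nose above 32 N).
It fails at once if the tape reel, the fitting or the nut beside the fixture is moved by more than 30 mm (distance of any of ptfe_tape, fitting, nut from where it was at the start of the episode above 0.03 m).
It also fails if it takes over 70 s, if anything falls off the work surface, if the arm or the gripper's body presses on something with over 40 N, if the wrist force passes 120 N, or if a joint passes its speed limit or range.

## Working session

There is one attempt and no reset: what is moved stays moved. The work goes in short steps, Python scripts to look and compute and a tool call to move; the robot and the scene stay as the last step left them, time stands still between calls to the robot, and variables do not carry over. Pictures are saved under pics/ and viewed, at most 10 in all, crops included, and the job is handed in when it is done.

Besides the shell and the picture viewer there is one more tool, called after "Call:" as a command line: name --argument value ..., lists and objects as JSON in quotes. move_arm: Moves the arm, as the interface text tells. Its arguments: {"type":"object","properties":{"targets":{"type":"array"},"newtons":{"type":"number"}},"required":["targets"]}

```bash
mkdir -p pics; cat > h.py <<'E'
from rig import status,camera,camera_model,sign_off,spot_in
import numpy as np,cv2
def save(n,f):
    p,d=camera(n);cv2.imwrite('pics/'+f+'.png',p[:,:,::-1]);np.save(f+'.npy',d);return p,d
def w(n,u,v,d):
    m=camera_model(n);K=np.array(m['intrinsics']);D=np.array(m['D'])
    x=cv2.undistortPoints(np.array([[[u,v]]],float),K,D)[0,0]
    z=np.median(d[int(v)-1:int(v)+2,int(u)-1:int(u)+2])
    return np.array(m['R']).T@(np.array([x[0]*z,x[1]*z,z])-np.array(m['t']))
E
python3 - <<'E'
from h import *
s=status.read_state();print(s['tcp_pos'],s['orientation'],s['contact_force'],s['clock'])
for c in ['top','scene']:
    save(c,c)
    for l in ['fixture','sled','cam_lever','cam_pivot','lever_knob','nose','ptfe_tape','fitting','nut']:
        print(c,l,[(np.round(r['centre'],3).tolist(),round(r['conf'],2)) for r in spot_in(c,l)[:4]])
print(status.read_state()['clock'])
E
```

```text
[0.25685767 0.56922293 0.23040877] [-6.60639590e-01 -3.07095785e+00  2.78442539e-03] [-0.3506911  -0.38447613  0.15625017] 0.0
top fixture [([0.509, -0.345, 0.029], 0.84)]
top sled [([0.5, -0.285, 0.042], 0.58)]
top cam_lever [([0.501, -0.284, 0.045], 0.74), ([0.53, -0.364, 0.066], 0.65)]
top cam_pivot [([0.527, -0.367, 0.064], 0.82)]
top lever_knob [([0.531, -0.366, 0.063], 0.71)]
top nose [([0.527, -0.366, 0.064], 0.48)]
top ptfe_tape [([0.499, -0.489, 0.018], 0.53)]
top fitting [([0.416, -0.253, 0.026], 0.63)]
top nut []
scene fixture [([0.503, -0.379, 0.029], 0.97)]
scene sled [([0.507, -0.297, 0.044], 0.96), ([0.378, -0.717, 0.034], 0.78)]
scene cam_lever [([0.52, -0.363, 0.058], 0.6)]
scene cam_pivot [([0.515, -0.366, 0.069], 0.83)]
scene lever_knob []
scene nose []
scene ptfe_tape [([0.497, -0.497, 0.015], 0.74)]
scene fitting [([0.415, -0.25, 0.023], 0.65)]
scene nut [([0.461, -0.414, 0.011], 0.53), ([0.501, -0.379, 0.035], 0.32)]
1.0
```

View pics/top.png

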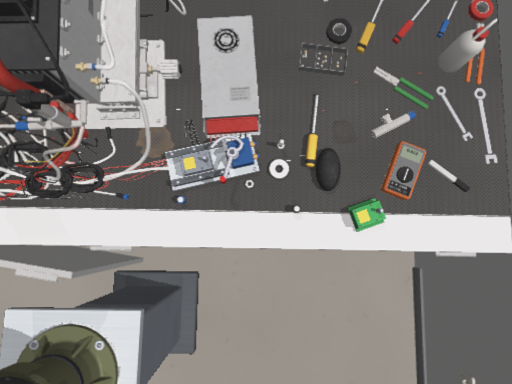

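View pics/scene.png

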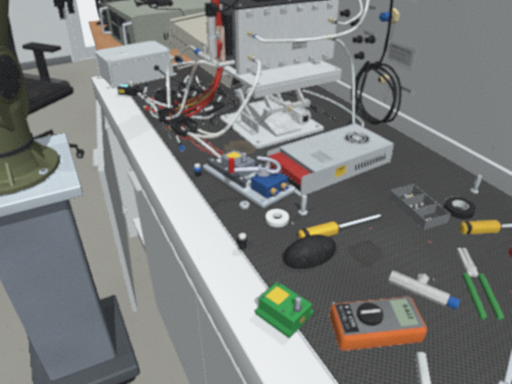

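```bash
python3 - <<'E'
from h import *
p=cv2.imread('pics/top.png');d=np.load('top.npy')
cv2.imwrite('pics/crop.png',cv2.resize(p[120:220,150:290],None,fx=5.7,fy=5.7,interpolation=cv2.INTER_CUBIC))
m=camera_model('top');K=np.array(m['intrinsics']);D=np.array(m['D'])
v,u=np.mgrid[0:384,0:512]
x=cv2.undistortPoints(np.stack([u,v],-1).reshape(-1,1,2).astype(float),K,D).reshape(384,512,2)
P=np.concatenate([x,np.ones((384,512,1))],-1)*d[...,None]
W=(P-np.array(m['t']))@np.array(m['R']);W[d==0]=np.nan
np.save('W.npy',W)
# coarse height map (max z) 5cm
xs=np.arange(.2,.95,.05);ys=np.arange(.5,-.75,-.05)
print('y',[int(round(y*100)) for y in ys])
for X in xs[::-1]:
    r=[]
    for Y in ys:
        k=(abs(W[...,0]-X)<.025)&(abs(W[...,1]-Y)<.025)
        r.append(int(np.nanmax(W[k][:,2])*100) if k.any() else -9)
    print(round(X*100),r)
print([ (c,W[c[1],c[0]].round(3)) for c in [(187,162),(250,184),(279,169),(180,199)]])
E
```

```text
y [50, 45, 40, 35, 30, 25, 20, 15, 10, 5, 0, -5, -10, -15, -20, -25, -30, -35, -40, -45, -50, -55, -60, -65, -70]
90 [-9, -9, -9, -9, -9, -9, -9, -9, -9, -9, -9, -9, 1, 0, 6, 3, 0, 0, 5, 0, 0, 0, 2, 2, 2]
85 [-9, -9, -9, -9, -9, -9, -9, -9, -9, -9, -9, -9, 17, 17, 1, 0, 5, 6, 6, 0, 0, 0, 2, 2, 2]
80 [-9, -9, -9, -9, -9, -9, -9, -9, -9, -9, -9, -9, 24, 17, 1, 0, 6, 6, 6, 0, 0, 2, 2, 2, 2]
75 [-9, -9, -9, -9, -9, -9, -9, -9, -9, -9, -9, -9, 31, 26, 10, 10, 5, 5, 5, 6, 0, 2, 2, 2, 0]
70 [-9, -9, -9, -9, -9, 0, 2, -9, -9, -9, 36, 38, 35, 27, 10, 11, 5, 5, 6, 5, 0, 0, 1, 0, 0]
65 [-9, -9, -9, -9, -9, -9, 2, 2, 1, 1, 36, 40, 40, 28, 1, 0, 5, 6, 5, 5, 0, 1, 1, 0, 0]
60 [-9, -9, -9, -9, -9, -9, 2, 2, 2, 2, 35, 39, 39, 36, 22, 1, 5, 5, 5, 5, 0, 2, 2, 0, 1]
55 [-9, -9, -9, -9, -9, -9, 3, 3, 3, 22, 25, 39, 35, 36, 14, 4, 5, 6, 6, 3, 4, 2, 4, 3, 0]
50 [-9, -9, -9, -9, -9, -9, 3, 4, 5, 13, 17, 21, 22, 7, 7, 5, 6, 6, 6, 3, 1, 2, 4, 3, 0]
45 [-9, -9, -9, -9, -9, -9, 3, 3, 5, 5, 3, 3, 3, 0, 2, 4, 3, 9, 1, 0, 0, 0, 3, 3, 1]
40 [-9, -9, -9, -9, -9, -9, 1, 2, 3, 3, 1, 0, 1, 0, 0, 3, 0, 0, 0, 0, 2, 3, 0, 3, 5]
35 [-9, -9, -9, -9, -9, -9, 0, 0, 0, 0, 0, 0, 0, 0, 0, 0, 0, 0, 0, 0, 0, 0, 0, 3, 3]
30 [-9, -36, -30, -25, -9, -9, 0, 0, 0, 0, 0, 0, 0, 0, 0, 0, 0, 0, 0, 0, 0, 0, 0, 0, 0]
25 [-9, -9, -9, -22, -14, -9, -9, -9, -9, -9, -81, -80, -80, -81, -81, -81, -80, -81, -80, -80, -81, -81, -80, -81, -81]
20 [-9, -9, -9, -9, -9, -9, -9, -9, -9, -9, -81, -80, -81, -80, -81, -80, -80, -81, -80, -80, -81, -81, -80, -81, -81]
[((187, 162), array([ 0.503, -0.264,  0.046])), ((250, 184), array([ 0.458, -0.416,  0.003])), ((279, 169), array([ 0.498, -0.488,  0.002])), ((180, 199), array([ 0.415, -0.249,  0.034]))]
```

View pics/crop.png

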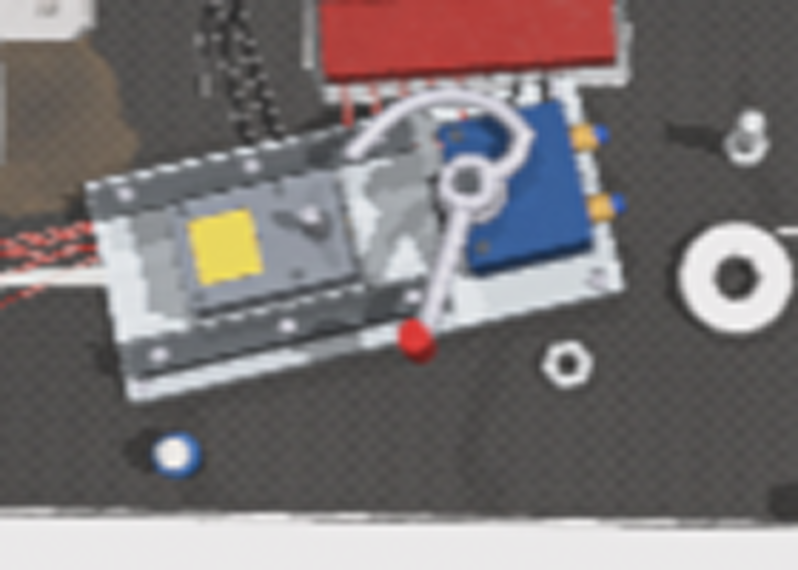

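```bash
cat >> h.py <<'E'
def ray(n,u,v,z,m=None):
    m=m or camera_model(n);K=np.array(m['intrinsics']);D=np.array(m['D'])
    x=cv2.undistortPoints(np.array([[[u,v]]],float),K,D)[0,0]
    R=np.array(m['R']);c=-R.T@np.array(m['t']);r=R.T@np.array([x[0],x[1],1]);return c+r*(z-c[2])/r[2]
E
python3 - <<'E'
from h import *
c=lambda u,v,z:ray('top',150+(u+.5)/5.7-.5,120+(v+.5)/5.7-.5,z)[:2]
F=[(-130,-50,12,128,402),(90,-50,12,623,288),(35,0,63,468,183),(-130,45,29,90,185)]
A=np.array([[f[0],f[1]] for f in F])/1e3;B=np.array([c(f[3],f[4],f[2]/1e3) for f in F])
a=A-A.mean(0);b=B-B.mean(0)
th=np.arctan2((a[:,0]*b[:,1]-a[:,1]*b[:,0]).sum(),(a*b).sum())
R=np.array([[np.cos(th),-np.sin(th)],[np.sin(th),np.cos(th)]]);o=B.mean(0)-R@A.mean(0)
print('th',np.degrees(th),'o',o,'res mm',((A@R.T+o-B)*1e3).round(1).tolist())
np.savez('fx.npz',R=R,o=o)
for n,u,v,z in [('knobtop',415,335,.092),('post',315,215,.068),('post56',315,215,.056),('yel',225,247,.046),('sledrear',190,258,.046),('sledfront',350,225,.046),('rearlow',200,308,.046)]:
    q=c(u,v,z);f=R.T@(q-o)*1e3;print(n,q.round(4),f.round(1))
    if n=='knobtop':print('ang',np.degrees(np.arctan2(f[1],f[0]-35)),np.hypot(f[1],f[0]-35))
W=np.load('W.npy');g=(W[...,:2]-o)@R*1e3
k=(abs(g[...,1])<22)&(g[...,0]>-130)&(g[...,0]<0)
i=np.argsort(g[k][:,0]);print(np.c_[g[k][i][:,0],W[k][i][:,2]*1e3][::4].round(0).astype(int).tolist())
print('knob px', (W[170:188,215:232,2]*1e3).round(0).astype(int).max(1))
E
```

```text
th -76.10842294682276 o [ 0.51843514 -0.33955448] res mm [[0.1, -1.4], [-1.1, -1.7], [0.3, -1.7], [0.7, 4.8]]
knobtop [ 0.4579 -0.3545] [ -0.  -62.3]
ang -119.33521191409048 71.48220075004647
post [ 0.5108 -0.3097] [-30.8  -0.3]
post56 [ 0.5133 -0.308 ] [-31.9   2.6]
yel [ 0.5009 -0.2693] [-72.4  -0.1]
sledrear [ 0.496  -0.2549] [-87.6  -1.5]
sledfront [ 0.5114 -0.3214] [-19.3  -2.5]
rearlow [ 0.4748 -0.2599] [-87.8 -23.3]
[[-130, 11], [-129, 10], [-128, 9], [-128, 12], [-127, 10], [-127, 6], [-126, 10], [-126, 13], [-125, 14], [-125, 10], [-124, 15], [-124, 8], [-123, 6], [-122, 11], [-122, 12], [-121, 11], [-120, 10], [-120, 10], [-120, 11], [-119, 11], [-118, 11], [-118, 14], [-117, 10], [-117, 11], [-116, 10], [-115, 10], [-115, 14], [-114, 10], [-114, 8], [-113, 13], [-113, 11], [-112, 11], [-111, 13], [-111, 6], [-110, 10], [-110, 8], [-109, 10], [-108, 13], [-108, 9], [-108, 10], [-107, 9], [-106, 15], [-106, 12], [-105, 12], [-105, 13], [-104, 11], [-104, 9], [-103, 10], [-103, 12], [-102, 8], [-101, 12], [-101, 11], [-100, 10], [-100, 11], [-99, 10], [-99, 12], [-98, 11], [-
[... 1324 characters left out ...]
49], [-28, 45], [-28, 47], [-27, 43], [-26, 46], [-26, 45], [-25, 44], [-25, 44], [-24, 45], [-24, 43], [-23, 47], [-23, 44], [-22, 44], [-22, 44], [-21, 43], [-21, 33], [-21, 44], [-21, 30], [-21, 43], [-20, 46], [-20, 17], [-20, 10], [-19, 10], [-19, 10], [-18, 12], [-18, 11], [-17, 10], [-17, 12], [-16, 7], [-15, 9], [-15, 13], [-14, 14], [-14, 11], [-13, 9], [-13, 10], [-12, 10], [-11, 12], [-11, 10], [-10, 12], [-9, 12], [-9, 13], [-8, 11], [-8, 11], [-7, 8], [-6, 11], [-6, 8], [-5, 10], [-5, 11], [-4, 10], [-4, 10], [-3, 10], [-2, 11], [-2, 9], [-1, 11], [0, 13]]
knob px [64 66 66 68 65 69 92 94 92 92 93 92 82 63  6  4  5  6]<stdin>:16: RuntimeWarning: invalid value encountered in cast
```

```bash
python3 - <<'E'
from h import *
d=np.load('scene.npy')
m=camera_model('scene');K=np.array(m['intrinsics']);D=np.array(m['D'])
v,u=np.mgrid[0:384,0:512]
x=cv2.undistortPoints(np.stack([u,v],-1).reshape(-1,1,2).astype(float),K,D).reshape(384,512,2)
P=np.concatenate([x,np.ones((384,512,1))],-1)*d[...,None]
W=(P-np.array(m['t']))@np.array(m['R']);W[d==0]=np.nan
ys=np.arange(.9,-.5,-.1)
print([round(y*100) for y in ys])
for X in np.arange(.1,.75,.05)[::-1]:
    r=[]
    for Y in ys:
        k=(abs(W[...,0]-X)<.025)&(abs(W[...,1]-Y)<.05)
        r.append(int(np.nanmax(W[k][:,2])*100) if k.any() else -9)
    print(round(X*100),r)
s=status.read_state();Rt=cv2.Rodrigues(np.array(s['orientation']))[0]
for q in [(.36,.25,.33),(.41,-.08,.33),(.47,-.25,.28)]: print((Rt.T@(np.array(q)-s['tcp_pos'])*1e3).round(0))
print(Rt.round(3),s['q'])
E
```

```text
[90, 80, 70, 60, 50, 40, 30, 20, 10, 0, -10, -20, -30, -40]
70 [-5, -5, -9, 20, 20, 17, 14, 6, 1, 9, 35, 27, 9, 6]
65 [-9, -9, -9, 1, 20, 17, 14, 2, 2, 35, 35, 28, 5, 6]
60 [-9, -9, -9, 10, 20, 1, 2, 2, 2, 35, 36, 28, 5, 5]
55 [13, -9, -9, 10, 10, 5, 2, 18, 22, 35, 36, 14, 6, 6]
50 [-9, -9, -9, 10, 10, 9, 3, 16, 7, 19, 22, 7, 6, 6]
45 [-9, -9, -9, 10, 10, 10, 3, 3, 5, 5, 3, 3, 9, 9]
40 [-9, -9, -9, 10, 11, 10, 3, 2, 3, 3, 1, 3, 3, 0]
35 [-81, -81, -81, 10, 10, 10, 0, 0, 0, 0, 0, 0, 0, 0]
30 [-9, -9, -82, 29, 0, 0, 0, 0, 0, 0, 0, 0, 0, 0]
25 [-81, -81, -81, 29, 31, -9, -9, -9, -9, -80, -81, -81, -9, -9]
20 [-81, -80, -81, -80, 31, -80, -80, -9, -9, -13, -81, -81, -9, -9]
15 [-80, -80, -81, -80, -81, -80, -81, 0, 0, 0, 0, 0, -9, -9]
10 [-81, -80, -81, -81, -81, -81, -81, 0, 39, 39, 3, 0, -9, -9]
[-225. -249.  -99.]
[-407. -529.  -99.]
[-531. -660.  -49.]
[[-0.912  0.411 -0.   ]
 [ 0.411  0.912 -0.   ]
 [-0.    -0.    -1.   ]] [-1.04148852  0.50749091 -0.23759821  1.50018736  0.1257118   1.14893095
 -0.15484662]
```

Call:
move_arm --targets '[1,-15,-17,-30,0,1,-30,-33,-60,0,1,-45,-50,-90,0,1,-70,-78,-99,0,1,-96,-106,-99,0]' --newtons 30

```text
clock: 1.42
tcp_pos: [0.3011, 0.4342, 0.3332]
orientation: [0.657, 3.07, 0.009]
contact_force: [1.1, -0.4, 0.4]
width: 0.0255
finger_force: 0.0
```

Call:
move_arm --targets '[1,-26,-28,0,0,1,-52,-57,0,0,1,-77,-85,0,0,1,-103,-113,0,0,1,-128,-143,0,0]'

```text
clock: 1.83
tcp_pos: [0.3591, 0.249, 0.3306]
orientation: [0.66, 3.071, 0.001]
contact_force: [1.3, -0.7, 0.4]
width: -0.0002
finger_force: 0.0
```

Call:
move_arm --targets '[1,-20,-32,0,0,1,-40,-64,0,0,1,-60,-96,0,0,1,-80,-128,0,0,1,-100,-160,0,0]'

```text
clock: 2.25
tcp_pos: [0.3839, 0.0618, 0.3307]
orientation: [0.66, 3.07, 0.001]
contact_force: [0.8, 0.7, 0.7]
width: 0.0002
finger_force: 0.0
```

Call:
move_arm --targets '[1,-20,-30,0,0,1,-40,-60,0,0,1,-60,-90,0,0,1,-82,-120,0,0,1,-107,-146,0,0]'

```text
clock: 2.67
tcp_pos: [0.421, -0.1156, 0.3308]
orientation: [0.661, 3.07, 0.0]
contact_force: [1.2, 0.3, 0.6]
width: 0.0001
finger_force: 0.0
```

```bash
python3 - <<'E'
from h import *
s=status.read_state();print(s['tcp_pos'],s['orientation'],s['q'],s['contact_force'],s['clock'])
E
```

```text
[ 0.42097964 -0.11564275  0.33081746] [6.61294244e-01 3.07027367e+00 2.16873819e-05] [-0.00787242  0.13378935  0.2572578   1.78134918 -0.03606436  1.23010302
  1.40571557] [1.23534063 0.34770801 0.59177111] 2.6667
```

Call:
move_arm --targets '[1,-22,-15,0,7,1,-44,-30,0,14,1,-66,-45,0,21,1,-88,-60,0,28,1,-108,-72,20,35]'

```text
clock: 3.08
tcp_pos: [0.4925, -0.2262, 0.3132]
orientation: [1.56, 2.72, 0.001]
contact_force: [0.0, -0.5, -0.9]
width: 0.0002
finger_force: 0.0
```

Call:
move_arm --targets '[1,0,0,20,7,1,0,0,40,14,1,0,0,60,17,1,0,0,60,17,1,0,0,60,17]'

```text
clock: 3.5
tcp_pos: [0.4902, -0.2231, 0.25]
orientation: [-1.936, -2.472, 0.001]
contact_force: [-0.0, 0.0, 0.1]
width: 0.0002
finger_force: 0.0
```

```bash
python3 - <<'E'
from h import *
s=status.read_state();save('wrist','wr1')
m=camera_model('wrist')
Rt=cv2.Rodrigues(np.array(s['orientation']))[0]
F=np.load('fx.npz');print('tcp',s['tcp_pos'],'fix',F['R'].T@(s['tcp_pos'][:2]-F['o'])*1e3,s['q'],s['contact_force'])
print('toolx fixture deg',np.degrees(np.arctan2(*(F['R'].T@-Rt[:2,0])[::-1])))
print(m['tool_from_camera'])
W=np.load('W.npy');r=np.hypot(W[...,0]-.49,W[...,1]+.226)
for a in (.06,.08,.1,.12):print(a,np.nanmax(W[...,2][r<a]))
E
```

```text
tcp [ 0.49019916 -0.22312207  0.24999063] fix [-119.80601978    0.54357969] [ 0.06743558  0.3836284   0.45733421  1.70265349 -0.18603715  1.10043926
  0.82270668] [-0.04339436  0.03415867  0.09984983]
toolx fixture deg -0.04122153813526331
[[ 5.25696219e-04 -9.60481948e-01 -2.78341788e-01  7.08374272e-02]
 [ 9.99999858e-01  4.79179446e-04  2.35153110e-04 -1.42213280e-04]
 [-9.24846533e-05 -2.78341872e-01  9.60482063e-01 -1.43067766e-01]
 [ 0.00000000e+00  0.00000000e+00  0.00000000e+00  1.00000000e+00]]
0.06 0.07927626004418802
0.08 0.127622496768905
0.1 0.16247290079243354
0.12 0.3550102923942101
```

View pics/wr1.png

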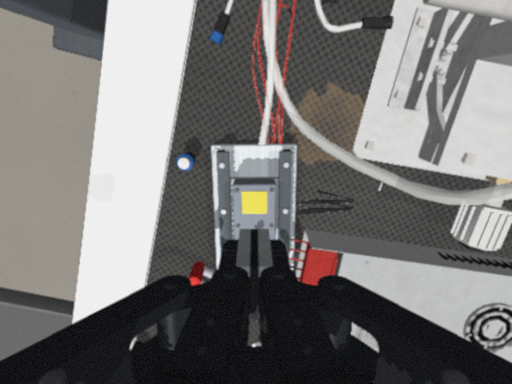

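```bash
python3 - <<'E'
from h import *
s=status.read_state();F=np.load('fx.npz')
d=np.load('wr1.npy');m=camera_model('wrist');K=np.array(m['intrinsics']);D=np.array(m['D'])
v,u=np.mgrid[0:384,0:512]
x=cv2.undistortPoints(np.stack([u,v],-1).reshape(-1,1,2).astype(float),K,D).reshape(384,512,2)
P=np.concatenate([x,np.ones((384,512,1))],-1)*d[...,None]
T=np.array(m['tool_from_camera']);Rt=cv2.Rodrigues(np.array(s['orientation']))[0]
W=(P@T[:3,:3].T+T[:3,3])@Rt.T+s['tcp_pos'];W[(d==0)|(v>225)]=np.nan
W2=np.load('W.npy')
A=np.concatenate([W.reshape(-1,3),W2.reshape(-1,3)])
g=(A[:,:2]-F['o'])@F['R']*1e3
ys=range(-100,101,20);print(list(ys))
for X in range(-290,-70,20):
    print(X,[int(np.nanmax(np.r_[-99,A[(abs(g[:,0]-X)<10)&(abs(g[:,1]-Y)<10),2]*1e3])) for Y in ys])
G=(W[...,:2]-F['o'])@F['R']*1e3
k=(abs(G[...,1])<18)&(W[...,2]>.03)&(W[...,2]<.05)&(G[...,0]>-105)
print('sled rear from wrist',np.percentile(G[k][:,0],[0.5,2,5]),'y range',np.percentile(G[(W[...,2]>.041)&(W[...,2]<.05)&(G[...,0]>-95)&(abs(G[...,1])<40)&(G[...,0]<-60)][:,1],[1,99]))
E
```

```text
[-100, -80, -60, -40, -20, 0, 20, 40, 60, 80, 100]
-290 [4, 2, 5, 6, 9, 31, 31, 203, 190, 251, 374]
-270 [3, 3, 6, 17, 18, 28, 30, 220, 11, 357, 393]
-250 [3, 3, 6, 19, 17, 26, 35, 227, 224, 357, 358]
-230 [3, 5, 6, 16, 6, 10, 40, 9, 225, 356, 354]
-210 [3, 6, 6, 6, 6, 9, 46, 9, 6, 349, 358]
-190 [3, 6, 6, 6, 7, 10, 54, 57, 7, 355, 365]
-170 [3, 7, 6, 6, 7, 10, 56, 77, 75, 7, 6]
-150 [5, 6, 7, 6, 7, 11, 13, 84, 119, 127, 7]
-130 [6, 29, 10, 32, 31, 15, 32, 32, 117, 150, 185]
-110 [6, 35, 28, 33, 31, 15, 31, 34, 11, 7, 7]
-90 [6, 6, 7, 32, 50, 50, 50, 32, 14, 6, 7]
sled rear from wrist [-93.54043859 -93.39938937 -93.20042185] y range [-22.89514326  24.4203175 ]
```

Call:
move_arm --targets '[1,0,-7,30,0,1,0,-7,60,0,1,0,-7,90,0,1,0,-7,120,0,1,0,-7,150,0]'

```text
clock: 3.97
tcp_pos: [0.4852, -0.2256, 0.101]
orientation: [1.935, 2.47, 0.002]
contact_force: [1.1, -0.5, 0.5]
width: 0.0002
finger_force: 0.0
```

Call:
move_arm --targets '[1,0,0,20,0,1,0,0,40,0,1,0,0,58,0,1,0,0,64,0,1,0,0,64,0]'

```text
clock: 4.38
tcp_pos: [0.4841, -0.2252, 0.0362]
orientation: [-1.938, -2.472, -0.0]
contact_force: [-0.6, -0.0, 0.1]
width: 0.0002
finger_force: 0.0
```

Call:
move_arm --targets '[1,-3,0,0,0,1,-6,0,0,0,1,-10,0,0,0,1,-14,0,0,0,1,-18,0,0,0]'

```text
clock: 4.8
tcp_pos: [0.4882, -0.2426, 0.037]
orientation: [-1.94, -2.471, -0.001]
contact_force: [-1.0, 2.8, 1.6]
width: -0.0
finger_force: 1.5
```

```bash
python3 - <<'E'
from h import *
s=status.read_state();F=np.load('fx.npz')
print('tcp',s['tcp_pos'],'fix',F['R'].T@(s['tcp_pos'][:2]-F['o'])*1e3,'F',F['R'].T@s['contact_force'][:2],s['contact_force'][2])
save('top','top2')
p=cv2.imread('pics/top2.png');cv2.imwrite('pics/crop2.png',cv2.resize(p[120:200,150:260],None,fx=7,fy=7,interpolation=cv2.INTER_CUBIC))
E
```

```text
tcp [ 0.48822189 -0.24258787  0.03696866] fix [-101.38426984   -6.04930761] F [-2.9295865  -0.27446252] 1.5937382131831845
```

View pics/crop2.png

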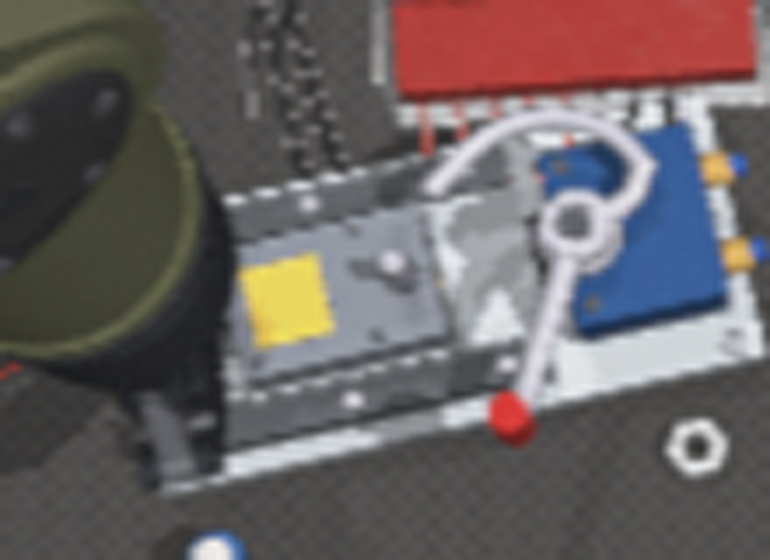

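Call:
move_arm --targets '[1,-2,0,0,0,1,-4,0,0,0,1,-7,0,0,0,1,-10,0,0,0,1,-12,0,0,0]'

```text
clock: 5.27
tcp_pos: [0.4908, -0.2547, 0.0362]
orientation: [1.94, 2.471, -0.0]
contact_force: [-0.3, 2.1, 2.0]
width: -0.0002
finger_force: 1.3
```

```bash
python3 - <<'E'
from h import *
F=np.load('fx.npz');s=status.read_state()
print('fix',F['R'].T@(s['tcp_pos'][:2]-F['o'])*1e3,'F',F['R'].T@s['contact_force'][:2])
pic=cv2.imread('pics/top.png');W=np.load('W.npy');g=(W[...,:2]-F['o'])@F['R']*1e3
for lo,hi in ((-14,-5),(5,13)):
  k=(g[...,1]>lo)&(g[...,1]<hi)&(g[...,0]>-24)&(g[...,0]<34)
  i=np.argsort(g[k][:,0]);print([(int(a),int(z*1e3),tuple(int(t) for t in c)) for a,z,c in zip(g[k][i][:,0],W[k][i][:,2],pic[k][i])][::2])
E
```

```text
fix [-88.96855244  -6.4176352 ] F [-2.13985049  0.21765267]
[(-23, 44, (160, 149, 144)), (-22, 43, (138, 131, 128)), (-21, 41, (132, 126, 123)), (-20, 30, (148, 144, 139)), (-20, 11, (142, 138, 134)), (-18, 13, (206, 201, 196)), (-17, 11, (160, 156, 152)), (-16, 11, (198, 193, 188)), (-15, 9, (173, 169, 164)), (-14, 13, (174, 170, 165)), (-12, 8, (172, 168, 163)), (-10, 10, (175, 171, 166)), (-9, 12, (169, 165, 160)), (-8, 9, (204, 199, 193)), (-7, 7, (162, 158, 154)), (-5, 11, (229, 226, 222)), (-4, 11, (185, 181, 176)), (-2, 9, (230, 227, 223)), (-1, 10, (215, 210, 205)), (0, 8, (231, 227, 223)), (2, 11, (227, 224, 221)), (3, 9, (205, 200, 194)), (4, 9, (199, 194, 189)), (5, 8, (164, 160, 155)), (6, 8, (161, 156, 152)), (8, 8, (159, 155, 152)), (9, 7, (159, 155, 151)), (11, 11, (160, 157, 152)), (13, 11, (146, 142, 139)), (14, 11, (145, 143, 138)), (17, 38, (98, 95, 94)), (20, 39, (124, 118, 119)), (21, 41, (121, 115, 116)), (23, 59, (194, 184, 186)), (24, 58, (169, 159, 161)), (26, 61, (225, 218, 220)), (27, 59, (205, 194, 196)), (28, 63, (219, 209, 212)), (29, 60, (224, 216, 218)
[... 265 characters left out ...]
222, 219)), (-15, 10, (233, 229, 226)), (-13, 11, (232, 229, 226)), (-11, 9, (216, 211, 206)), (-10, 14, (217, 212, 206)), (-8, 11, (208, 203, 198)), (-7, 13, (173, 169, 165)), (-5, 13, (175, 170, 166)), (-3, 11, (170, 166, 162)), (-2, 10, (175, 171, 167)), (0, 8, (175, 171, 166)), (1, 10, (162, 158, 154)), (2, 9, (178, 174, 169)), (4, 10, (175, 171, 166)), (5, 8, (147, 144, 140)), (7, 10, (166, 162, 158)), (8, 10, (146, 143, 139)), (10, 10, (175, 171, 166)), (11, 9, (151, 147, 143)), (13, 9, (126, 122, 120)), (14, 9, (130, 127, 123)), (19, 38, (86, 83, 83)), (22, 49, (172, 163, 164)), (25, 47, (200, 189, 191)), (28, 63, (200, 190, 192)), (30, 62, (175, 166, 167)), (33, 64, (161, 153, 153))]
```

Call:
move_arm --targets '[1,-3,0,0,0,1,-6,0,0,0,1,-9,0,0,0,1,-12,0,0,0,1,-15,0,0,0]'

```text
clock: 5.68
tcp_pos: [0.4944, -0.2692, 0.0362]
orientation: [-1.94, -2.471, 0.0]
contact_force: [-0.9, 2.5, 0.3]
width: -0.0001
finger_force: 1.3
```

Call:
move_arm --targets '[1,-0.5,0,0,0,1,-1,0,0,0,1,-1.5,0,0,0,1,-2,0,0,0,1,-2,0,0,0]'

```text
clock: 6.1
tcp_pos: [0.4947, -0.2707, 0.0362]
orientation: [-1.94, -2.471, 0.0]
contact_force: [-1.3, 1.0, 1.6]
width: 0.0003
finger_force: 1.1
```

```bash
python3 - <<'E'
from h import *
F=np.load('fx.npz');s=status.read_state()
print('fix',F['R'].T@(s['tcp_pos'][:2]-F['o'])*1e3,'F',F['R'].T@s['contact_force'][:2])
save('top','top3')
p=cv2.imread('pics/top3.png');cv2.imwrite('pics/crop3.png',cv2.resize(p[130:190,190:260],None,fx=10,fy=10,interpolation=cv2.INTER_CUBIC))
E
```

```text
fix [-72.51405861  -6.4691707 ] F [-1.28045366 -1.02030532]
```

View pics/crop3.png

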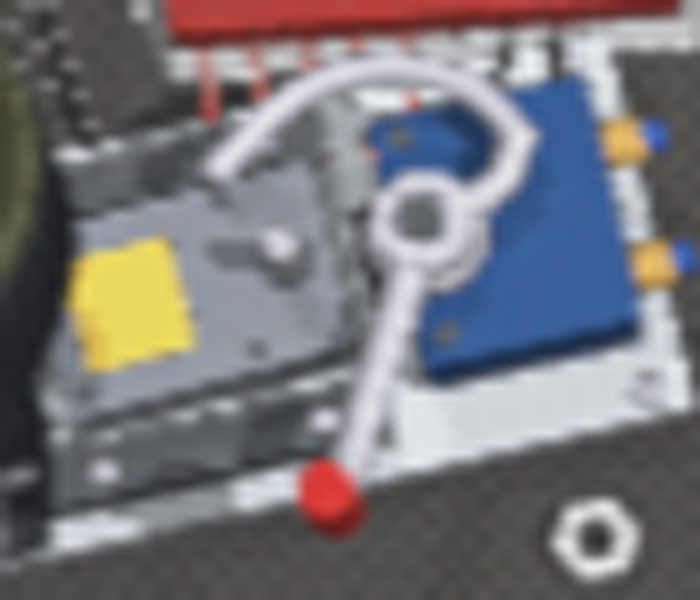

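Call:
move_arm --targets '[1,-0.5,0,0,0,1,-1,0,0,0,1,-1.5,0,0,0,1,-2,0,0,0,1,-2,0,0,0]'

```text
clock: 6.57
tcp_pos: [0.4954, -0.273, 0.0363]
orientation: [1.94, 2.471, -0.0]
contact_force: [-1.4, 2.1, 1.1]
width: 0.0001
finger_force: 0.8
```

Call:
move_arm --targets '[1,-0.3,0,0,0,1,-0.6,0,0,0,1,-0.9,0,0,0,1,-1.2,0,0,0,1,-1.2,0,0,0]'

```text
clock: 6.98
tcp_pos: [0.4956, -0.274, 0.0363]
orientation: [1.94, 2.471, -0.0]
contact_force: [-0.5, 2.5, 0.3]
width: -0.0002
finger_force: 0.9
```

Call:
move_arm --targets '[1,-0.2,0,0,0,1,-0.4,0,0,0,1,-0.6,0,0,0,1,-0.8,0,0,0,1,-0.8,0,0,0]'

```text
clock: 7.4
tcp_pos: [0.4958, -0.2748, 0.0363]
orientation: [1.94, 2.471, -0.0]
contact_force: [-0.2, 1.8, -0.4]
width: -0.0002
finger_force: 0.9
```

Call:
move_arm --targets '[1,-0.2,0,0,0,1,-0.4,0,0,0,1,-0.6,0,0,0,1,-0.8,0,0,0,1,-0.8,0,0,0]'

```text
clock: 7.82
tcp_pos: [0.496, -0.2756, 0.0363]
orientation: [1.94, 2.471, -0.0]
contact_force: [-1.1, 1.7, 0.4]
width: -0.0002
finger_force: 0.9
```

Call:
move_arm --targets '[1,-0.2,0,0,0,1,-0.4,0,0,0,1,-0.6,0,0,0,1,-0.8,0,0,0,1,-0.8,0,0,0]'

```text
clock: 8.23
tcp_pos: [0.4961, -0.2759, 0.0363]
orientation: [-1.94, -2.471, -0.0]
contact_force: [-0.4, 3.8, 1.1]
width: 0.0001
finger_force: 1.8
```

Call:
move_arm --targets '[1,-0.2,0,0,0,1,-0.4,0,0,0,1,-0.5,0,0,0,1,-0.5,0,0,0,1,-0.5,0,0,0]'

```text
clock: 8.65
tcp_pos: [0.4961, -0.276, 0.0363]
orientation: [-1.939, -2.47, -0.001]
contact_force: [-0.9, 5.5, 2.2]
width: -0.0001
finger_force: 2.7
```

Call:
move_arm --targets '[1,4,0,0,0,1,12,0,0,0,1,12,0,-20,0,1,12,0,-50,0,1,12,0,-80,0]'

```text
clock: 9.07
tcp_pos: [0.4929, -0.265, 0.1167]
orientation: [-1.94, -2.47, 0.002]
contact_force: [1.3, -0.3, -0.9]
width: -0.0
finger_force: 0.0
```

```bash
cat >> h.py <<'E'
F=np.load('fx.npz')
def pose(th):
    ph=np.radians(-120)+th;return np.array([35,0])+72*np.array([np.cos(ph),np.sin(ph)])-18*np.array([-np.sin(ph),np.cos(ph)]), ph+np.pi/2
def cur(s):
    Rt=cv2.Rodrigues(np.array(s['orientation']))[0];f=F['R'].T@-Rt[:2,0]
    return F['R'].T@(np.array(s['tcp_pos'])[:2]-F['o'])*1e3,np.arctan2(f[1],f[0])
def rel(p0,a0,p1,a1):
    # tool -x at angle a0 (fixture); tool y = fixture a0+90
    d=p1-p0;c,s=np.cos(a0),np.sin(a0)
    return [round(-(d[0]*c+d[1]*s),1),round(-d[0]*s+d[1]*c,1)],round(-np.degrees(a1-a0),1)
E
python3 - <<'E'
from h import *
s=status.read_state();p,a=cur(s);print(p,np.degrees(a),s['tcp_pos'][2],s['q'],s['contact_force'])
q,b=pose(-.2);print(q,np.degrees(b),rel(p,a,q,b))
E
```

```text
[-78.52455919  -6.91051781] -0.20270208868458026 0.11666155886973768 [ 0.19671454  0.55306374  0.39006217  1.83321608 -0.27786672  0.81018237
  0.96653067] [ 1.27187859 -0.3201591  -0.89948339]
[-26.15989229 -42.04126039] -41.459155902616466 ([np.float64(-52.5), np.float64(-34.9)], np.float64(41.3))
```

Call:
move_arm --targets '[1,-11,-7,0,7,1,-22,-14,0,14,1,-33,-21,0,21,1,-44,-28,0,28,1,-52.5,-35,0,35]'

```text
clock: 9.48
tcp_pos: [0.4718, -0.3256, 0.1167]
orientation: [2.597, 1.763, -0.0]
contact_force: [0.1, -0.5, 0.9]
width: -0.0002
finger_force: 0.0
```

Call:
move_arm --targets '[1,0,0,10,6,1,0,0,25,6,1,0,0,40,6,1,0,0,49,6,1,0,0,49,6]'

```text
clock: 9.9
tcp_pos: [0.4712, -0.3237, 0.0657]
orientation: [-2.681, -1.634, 0.002]
contact_force: [-0.1, -0.3, -0.2]
width: 0.0002
finger_force: 0.0
```

```bash
python3 - <<'E'
from h import *
s=status.read_state();p,a=cur(s);print(p,np.degrees(a),s['tcp_pos'][2],s['q'],s['contact_force'])
for seq in ([-.17,-.12,-.07,-.02,.03],):
    print([rel(p,a,*pose(t)) for t in seq])
def call(t0,step):
    P=pose(t0);print(t0,[rel(*P,*pose(t0+step*(i+1))) for i in range(5)])
for st in (.1,.05,.02,.01,.006): call(0,st)
E
```

```text
[-26.75567311 -42.07358573] -41.1704891720188 0.0656775570874227 [ 0.22348114  0.67028309  0.54282842  1.85046675 -0.48469879  0.75794174
  0.55504314] [-0.06354224 -0.32121117 -0.18209312]
[([np.float64(-2.6), np.float64(-0.1)], np.float64(-1.4)), ([np.float64(-6.2), np.float64(-0.8)], np.float64(-4.3)), ([np.float64(-9.9), np.float64(-1.4)], np.float64(-7.2)), ([np.float64(-13.6), np.float64(-1.7)], np.float64(-10.0)), ([np.float64(-17.3), np.float64(-1.9)], np.float64(-12.9))]
0 [([np.float64(-7.3), np.float64(-1.4)], np.float64(-5.7)), ([np.float64(-14.7), np.float64(-2.1)], np.float64(-11.5)), ([np.float64(-22.1), np.float64(-2.1)], np.float64(-17.2)), ([np.float64(-29.5), np.float64(-1.3)], np.float64(-22.9)), ([np.float64(-36.7), np.float64(0.2)], np.float64(-28.6))]
0 [([np.float64(-3.6), np.float64(-0.8)], np.float64(-2.9)), ([np.float64(-7.3), np.float64(-1.4)], np.float64(-5.7)), ([np.float64(-11.0), np.float64(-1.9)], np.float64(-8.6)), ([np.float64(-14.7), np.float64(-2.1)], np.float64(-11.5)), ([np.float64(-18.4), np.float64(-2.2)], np.float64(-14.3))]
0 [([np.float64(-
[... 161 characters left out ...]
[np.float64(-5.8), np.float64(-1.2)], np.float64(-4.6)), ([np.float64(-7.3), np.float64(-1.4)], np.float64(-5.7))]
0 [([np.float64(-0.7), np.float64(-0.2)], np.float64(-0.6)), ([np.float64(-1.4), np.float64(-0.3)], np.float64(-1.1)), ([np.float64(-2.2), np.float64(-0.5)], np.float64(-1.7)), ([np.float64(-2.9), np.float64(-0.7)], np.float64(-2.3)), ([np.float64(-3.6), np.float64(-0.8)], np.float64(-2.9))]
0 [([np.float64(-0.4), np.float64(-0.1)], np.float64(-0.3)), ([np.float64(-0.9), np.float64(-0.2)], np.float64(-0.7)), ([np.float64(-1.3), np.float64(-0.3)], np.float64(-1.0)), ([np.float64(-1.7), np.float64(-0.4)], np.float64(-1.4)), ([np.float64(-2.2), np.float64(-0.5)], np.float64(-1.7))]
```

Call:
move_arm --targets '[1,-2.6,-0.1,0,-1.4,1,-6.2,-0.8,0,-4.3,1,-9.9,-1.4,0,-7.2,1,-13.6,-1.7,0,-10,1,-17.3,-1.9,0,-12.9]'

```text
clock: 10.32
tcp_pos: [0.4629, -0.3391, 0.0684]
orientation: [2.477, 1.93, 0.002]
contact_force: [1.8, 3.2, 0.6]
width: -0.0002
finger_force: 1.5
```

Call:
move_arm --targets '[1,-3.6,-0.8,0,-2.9,1,-7.3,-1.4,0,-5.7,1,-11,-1.9,0,-8.6,1,-14.7,-2.1,0,-11.5,1,-18.4,-2.2,0,-14.3]'

```text
clock: 10.73
tcp_pos: [0.4566, -0.3559, 0.0684]
orientation: [2.217, 2.224, 0.002]
contact_force: [2.6, 2.7, -0.6]
width: -0.0001
finger_force: 1.4
```

```bash
cat > st.py <<'E'
from h import *
s=status.read_state();p,a=cur(s);f=F['R'].T@np.array(s['contact_force'])[:2];c,n=np.cos(a),np.sin(a)
# lever angle if finger in contact
x=p+18*np.array([c,n])-[35,0]
th=np.arctan2(x[1],x[0])-np.radians(-120)
print('th %.3f r %.1f face %.1f  push %.2f side %.2f'%(th,np.hypot(*x),np.degrees(a),-(f@[c,n]),f@[-n,c]),'z',round(s['tcp_pos'][2],4),s['clock'],'q7',round(s['q'][6],2))
E
python3 st.py
```

```text
th 0.287 r 70.2 face -13.7  push 2.70 side 2.60 z 0.0684 10.7333 q7 0.97
```

Call:
move_arm --targets '[1,-3.6,-0.8,0,-2.9,1,-7.3,-1.4,0,-5.7,1,-11,-1.9,0,-8.6,1,-14.7,-2.1,0,-11.5,1,-18.4,-2.2,0,-14.3]'

```text
clock: 11.15
tcp_pos: [0.4541, -0.3742, 0.0683]
orientation: [1.923, 2.483, 0.002]
contact_force: [1.0, 2.9, -0.3]
width: 0.0001
finger_force: 1.5
```

Call:
move_arm --targets '[1,-3.6,-0.8,0,-2.9,1,-7.3,-1.4,0,-5.7,1,-11,-1.9,0,-8.6,1,-14.7,-2.1,0,-11.5,1,-18.4,-2.2,0,-14.3]'

```text
clock: 11.57
tcp_pos: [0.4562, -0.3926, 0.0684]
orientation: [1.6, 2.703, 0.001]
contact_force: [-0.1, 3.1, 0.6]
width: 0.0001
finger_force: 1.4
```

```bash
python3 st.py; python3 - <<'E'
from h import *
save('top','top4')
p=cv2.imread('pics/top4.png');cv2.imwrite('pics/crop4.png',cv2.resize(p[130:190,190:260],None,fx=10,fy=10,interpolation=cv2.INTER_CUBIC))
E
```

```text
th 0.793 r 71.1 face 14.9  push 2.73 side 1.36 z 0.0684 11.5667 q7 1.38
```

View pics/crop4.png

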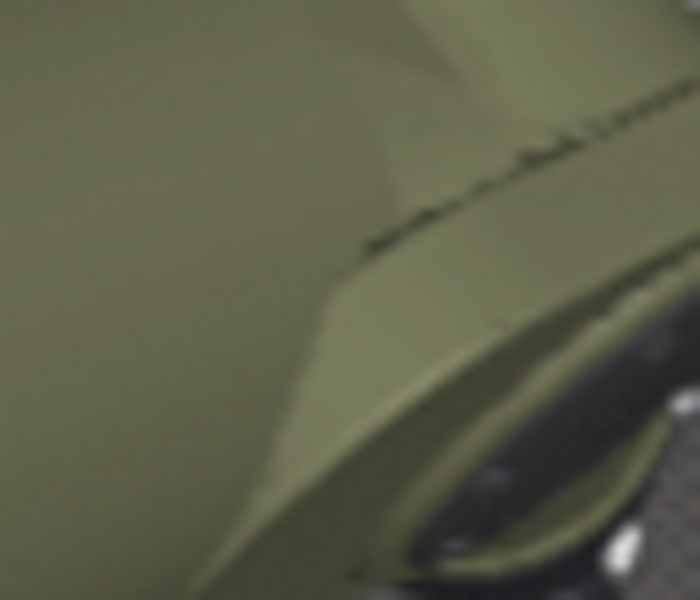

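Call:
move_arm --targets '[1,-1.4,-0.3,0,-1.1,1,-2.9,-0.7,0,-2.3,1,-4.3,-0.9,0,-3.4,1,-5.8,-1.2,0,-4.6,1,-7.3,-1.4,0,-5.7]'

```text
clock: 12.03
tcp_pos: [0.4579, -0.4001, 0.0674]
orientation: [-1.467, -2.778, 0.0]
contact_force: [-0.8, 1.7, 1.8]
width: 0.0004
finger_force: 1.4
```

Call:
move_arm --targets '[1,-1.4,-0.3,0,-1.1,1,-2.9,-0.7,0,-2.3,1,-4.3,-0.9,0,-3.4,1,-5.8,-1.2,0,-4.6,1,-7.3,-1.4,0,-5.7]'

```text
clock: 12.45
tcp_pos: [0.4609, -0.407, 0.0672]
orientation: [-1.327, -2.847, -0.0]
contact_force: [-0.5, 3.2, 1.1]
width: -0.0001
finger_force: 1.4
```

```bash
python3 st.py
```

```text
th 0.997 r 72.0 face 26.1  push 2.78 side 1.62 z 0.0672 12.45 q7 1.54
```

Call:
move_arm --targets '[1,-1,-0.25,0,-0.8,1,-2,-0.5,0,-1.6,1,-3,-0.7,0,-2.4,1,-4.1,-0.9,0,-3.2,1,-5.1,-1.05,0,-4]'

```text
clock: 12.87
tcp_pos: [0.4634, -0.4114, 0.0672]
orientation: [-1.227, -2.892, -0.0]
contact_force: [-0.3, 2.9, 1.1]
width: -0.0002
finger_force: 1.4
```

Call:
move_arm --targets '[1,-1,-0.25,0,-0.8,1,-2,-0.5,0,-1.6,1,-3,-0.7,0,-2.4,1,-4.1,-0.9,0,-3.2,1,-5.1,-1.05,0,-4]'

```text
clock: 13.28
tcp_pos: [0.4662, -0.4158, 0.0672]
orientation: [-1.126, -2.933, -0.0]
contact_force: [-0.1, 2.7, 1.1]
width: -0.0004
finger_force: 1.3
```

Call:
move_arm --targets '[1,-1,-0.25,0,-0.8,1,-2,-0.5,0,-1.6,1,-3,-0.7,0,-2.4,1,-4.1,-0.9,0,-3.2,1,-5.1,-1.05,0,-4]'

```text
clock: 13.7
tcp_pos: [0.4692, -0.4201, 0.0672]
orientation: [-1.023, -2.97, 0.0]
contact_force: [-1.3, 4.1, 0.5]
width: 0.0003
finger_force: 1.3
```

Call:
move_arm --targets '[1,-1,-0.25,0,-0.8,1,-2,-0.5,0,-1.6,1,-3,-0.7,0,-2.4,1,-4.1,-0.9,0,-3.2,1,-5.1,-1.05,0,-4]'

```text
clock: 14.12
tcp_pos: [0.4726, -0.4241, 0.0673]
orientation: [-0.919, -3.004, 0.0]
contact_force: [-1.4, 3.1, 0.8]
width: 0.0001
finger_force: 1.3
```

```bash
python3 st.py
```

```text
th 1.277 r 72.3 face 42.1  push 2.87 side 1.74 z 0.0673 14.1167 q7 1.76
```

Call:
move_arm --targets '[1,-1,-0.25,0,-0.8,1,-2,-0.5,0,-1.6,1,-3,-0.7,0,-2.4,1,-4.1,-0.9,0,-3.2,1,-5.1,-1.05,0,-4]'

```text
clock: 14.53
tcp_pos: [0.4763, -0.4279, 0.0673]
orientation: [-0.813, -3.034, 0.0]
contact_force: [-0.8, 3.6, 0.3]
width: 0.0003
finger_force: 1.3
```

Call:
move_arm --targets '[1,-1,-0.25,0,-0.8,1,-2,-0.5,0,-1.6,1,-3,-0.7,0,-2.4,1,-4.1,-0.9,0,-3.2,1,-5.1,-1.05,0,-4]'

```text
clock: 14.95
tcp_pos: [0.4802, -0.4313, 0.0673]
orientation: [-0.707, -3.061, 0.0]
contact_force: [-1.8, 2.7, 0.8]
width: 0.0
finger_force: 1.3
```

Call:
move_arm --targets '[1,-1,-0.25,0,-0.8,1,-2,-0.5,0,-1.6,1,-3,-0.7,0,-2.4,1,-4.1,-0.9,0,-3.2,1,-5.1,-1.05,0,-4]'

```text
clock: 15.37
tcp_pos: [0.4843, -0.4345, 0.0673]
orientation: [-0.6, -3.084, 0.0]
contact_force: [-2.0, 2.2, -0.3]
width: 0.0005
finger_force: 1.3
```

Call:
move_arm --targets '[1,-1,-0.25,0,-0.8,1,-2,-0.5,0,-1.6,1,-3,-0.7,0,-2.4,1,-4.1,-0.9,0,-3.2,1,-5.1,-1.05,0,-4]'

```text
clock: 15.78
tcp_pos: [0.4887, -0.4374, 0.0673]
orientation: [-0.492, -3.103, 0.0]
contact_force: [-2.6, 2.9, 1.0]
width: -0.0001
finger_force: 1.3
```

```bash
python3 st.py
```

```text
th 1.557 r 72.6 face 58.1  push 3.37 side 1.94 z 0.0673 15.7833 q7 1.97
```

Call:
move_arm --targets '[1,-1,-0.25,0,-0.8,1,-2,-0.5,0,-1.6,1,-3,-0.7,0,-2.4,1,-4.1,-0.9,0,-3.2,1,-5.1,-1.05,0,-4]'

```text
clock: 16.2
tcp_pos: [0.4931, -0.44, 0.0673]
orientation: [-0.383, -3.118, 0.0]
contact_force: [-2.0, 2.5, 0.6]
width: 0.0001
finger_force: 1.3
```

Call:
move_arm --targets '[1,-1,-0.25,0,-0.8,1,-2,-0.5,0,-1.6,1,-3,-0.7,0,-2.4,1,-4.1,-0.9,0,-3.2,1,-5.1,-1.05,0,-4]'

```text
clock: 16.62
tcp_pos: [0.4979, -0.4422, 0.0673]
orientation: [-0.274, -3.13, 0.0]
contact_force: [-2.4, 2.1, 1.2]
width: 0.0001
finger_force: 1.3
```

Call:
move_arm --targets '[1,-1,-0.25,0,-0.8,1,-2,-0.5,0,-1.6,1,-3,-0.7,0,-2.4,1,-4.1,-0.9,0,-3.2,1,-5.1,-1.05,0,-4]'

```text
clock: 17.03
tcp_pos: [0.5027, -0.4442, 0.0673]
orientation: [-0.165, -3.137, 0.0]
contact_force: [-2.9, 1.7, -0.4]
width: -0.0002
finger_force: 1.3
```

Call:
move_arm --targets '[1,-1,-0.25,0,-0.8,1,-2,-0.5,0,-1.6,1,-3,-0.7,0,-2.4,1,-4.1,-0.9,0,-3.2,1,-5.1,-1.05,0,-4]'

```text
clock: 17.45
tcp_pos: [0.5077, -0.4457, 0.0673]
orientation: [-0.055, -3.141, 0.0]
contact_force: [-2.6, 2.8, 0.8]
width: -0.0002
finger_force: 1.3
```

```bash
python3 st.py
```

```text
th 1.836 r 72.8 face 74.1  push 2.69 side 2.70 z 0.0673 17.45 q7 2.19
```

Call:
move_arm --targets '[1,-1,-0.25,0,-0.8,1,-2,-0.5,0,-1.6,1,-3,-0.7,0,-2.4,1,-4.1,-0.9,0,-3.2,1,-5.1,-1.05,0,-4]'

```text
clock: 17.87
tcp_pos: [0.5125, -0.447, 0.0673]
orientation: [0.054, -3.141, -0.0]
contact_force: [-3.7, 1.9, 1.0]
width: -0.0001
finger_force: 1.8
```

Call:
move_arm --targets '[1,-0.4,-0.1,0,-0.3,1,-0.9,-0.2,0,-0.7,1,-1.3,-0.3,0,-1,1,-1.7,-0.4,0,-1.4,1,-2.2,-0.5,0,-1.7]'

```text
clock: 18.28
tcp_pos: [0.5147, -0.4474, 0.0673]
orientation: [0.1, -3.14, 0.0]
contact_force: [-3.8, 2.2, 1.0]
width: 0.0002
finger_force: 1.9
```

```bash
python3 st.py
```

```text
th 1.932 r 72.9 face 79.8  push 3.68 side 2.45 z 0.0673 18.2833 q7 2.26
```

Call:
move_arm --targets '[1,-0.4,-0.1,0,-0.3,1,-0.9,-0.2,0,-0.7,1,-1.3,-0.3,0,-1,1,-1.7,-0.4,0,-1.4,1,-2.2,-0.5,0,-1.7]'

```text
clock: 18.7
tcp_pos: [0.517, -0.4477, 0.0673]
orientation: [0.147, -3.138, -0.0]
contact_force: [-4.9, 1.4, 1.1]
width: -0.0001
finger_force: 2.1
```

Call:
move_arm --targets '[1,-0.4,-0.1,0,-0.3,1,-0.9,-0.2,0,-0.7,1,-1.3,-0.3,0,-1,1,-1.7,-0.4,0,-1.4,1,-2.2,-0.5,0,-1.7]'

```text
clock: 19.12
tcp_pos: [0.5193, -0.448, 0.0673]
orientation: [0.193, -3.135, 0.0]
contact_force: [-4.8, 1.5, 1.4]
width: -0.0001
finger_force: 2.2
```

```bash
python3 st.py
```

```text
th 1.993 r 73.0 face 83.2  push 4.62 side 2.12 z 0.0673 19.1167 q7 2.3
```

Call:
move_arm --targets '[1,-0.4,-0.1,0,-0.3,1,-0.9,-0.2,0,-0.7,1,-1.3,-0.3,0,-1,1,-1.7,-0.4,0,-1.4,1,-2.2,-0.5,0,-1.7]'

```text
clock: 19.53
tcp_pos: [0.5214, -0.4482, 0.0673]
orientation: [0.24, -3.132, -0.0]
contact_force: [-4.9, 1.3, 1.2]
width: -0.0004
finger_force: 2.3
```

```bash
python3 st.py
```

```text
th 2.023 r 73.0 face 84.9  push 4.64 side 2.02 z 0.0673 19.5333 q7 2.33
```

Call:
move_arm --targets '[1,-0.4,-0.1,0,-0.3,1,-0.9,-0.2,0,-0.7,1,-1.3,-0.3,0,-1,1,-1.7,-0.4,0,-1.4,1,-2.2,-0.5,0,-1.7]'

```text
clock: 19.95
tcp_pos: [0.5235, -0.4484, 0.0673]
orientation: [0.286, -3.128, -0.0]
contact_force: [-5.7, 1.1, 2.2]
width: -0.0001
finger_force: 2.6
```

```bash
python3 st.py
```

```text
th 2.051 r 73.0 face 86.6  push 5.36 side 2.14 z 0.0673 19.95 q7 2.35
```

Call:
move_arm --targets '[1,-0.4,-0.1,0,-0.3,1,-0.9,-0.2,0,-0.7,1,-1.3,-0.3,0,-1,1,-1.7,-0.4,0,-1.4,1,-2.2,-0.5,0,-1.7]'

```text
clock: 20.37
tcp_pos: [0.5254, -0.4485, 0.0673]
orientation: [0.332, -3.123, -0.001]
contact_force: [-7.1, 1.5, 2.4]
width: -0.0002
finger_force: 2.8
```

```bash
python3 st.py
```

```text
th 2.076 r 73.0 face 88.2  push 6.65 side 2.99 z 0.0673 20.3667 q7 2.37
```

Call:
move_arm --targets '[1,-0.4,-0.1,0,-0.3,1,-0.9,-0.2,0,-0.7,1,-1.3,-0.3,0,-1,1,-1.7,-0.4,0,-1.4,1,-2.2,-0.5,0,-1.7]'

```text
clock: 20.78
tcp_pos: [0.5275, -0.4486, 0.0673]
orientation: [0.378, -3.117, -0.001]
contact_force: [-7.0, 2.0, 2.9]
width: 0.0001
finger_force: 3.0
```

```bash
python3 st.py;python3 st.py
```

```text
th 2.102 r 73.0 face 89.9  push 6.35 side 3.64 z 0.0673 20.7833 q7 2.39
th 2.102 r 73.0 face 89.9  push 6.35 side 3.64 z 0.0673 20.7833 q7 2.39
```

Call:
move_arm --targets '[1,-0.4,-0.1,0,-0.3,1,-0.9,-0.2,0,-0.7,1,-1.3,-0.3,0,-1,1,-1.7,-0.4,0,-1.4,1,-2.2,-0.5,0,-1.7]'

```text
clock: 21.2
tcp_pos: [0.5294, -0.4486, 0.0672]
orientation: [0.424, -3.111, -0.001]
contact_force: [-7.6, 1.2, 3.6]
width: -0.0003
finger_force: 3.5
```

```bash
python3 st.py
```

```text
th 2.129 r 73.0 face 91.6  push 7.03 side 3.24 z 0.0672 21.2 q7 2.41
```

Call:
move_arm --targets '[1,-0.4,-0.1,0,-0.3,1,-0.9,-0.2,0,-0.7,1,-1.3,-0.3,0,-1,1,-1.7,-0.4,0,-1.4,1,-1.7,-0.4,0,-1.4]'

```text
clock: 21.62
tcp_pos: [0.5312, -0.4486, 0.0673]
orientation: [0.462, -3.105, -0.001]
contact_force: [-6.7, 1.6, 2.5]
width: -0.0
finger_force: 3.3
```

```bash
python3 st.py
```

```text
th 2.151 r 73.0 face 93.0  push 5.98 side 3.53 z 0.0673 21.6167 q7 2.43
```

Call:
move_arm --targets '[1,-0.4,-0.1,0,-0.3,1,-0.9,-0.2,0,-0.7,1,-1.3,-0.3,0,-1,1,-1.7,-0.4,0,-1.4,1,-2.2,-0.5,0,-1.7]'

```text
clock: 22.03
tcp_pos: [0.5329, -0.4486, 0.0672]
orientation: [0.507, -3.098, -0.001]
contact_force: [-9.2, 1.9, 3.1]
width: -0.0001
finger_force: 4.0
```

```bash
python3 st.py
```

```text
th 2.175 r 73.1 face 94.7  push 8.08 side 4.71 z 0.0672 22.0333 q7 2.45
```

Call:
move_arm --targets '[1,1,0,0,0,1,4,0,0,0,1,10,0,0,0,1,15,0,-20,0,1,15,0,-50,0]'

```text
clock: 22.45
tcp_pos: [0.5183, -0.453, 0.1149]
orientation: [0.506, -3.097, -0.005]
contact_force: [0.3, -0.1, 0.4]
width: 0.0
finger_force: 0.0
```

Call:
move_arm --targets '[1,20,0,-30,0,1,40,0,-60,0,1,60,0,-90,0,1,80,0,-110,0,1,90,0,-110,0]'

```text
clock: 22.87
tcp_pos: [0.4345, -0.4854, 0.2332]
orientation: [-0.503, 3.096, -0.015]
contact_force: [0.9, 0.0, 0.5]
width: 0.0003
finger_force: 0.0
```

```bash
python3 - <<'E'
from h import *
s=status.read_state();print(s['tcp_pos'],s['contact_force'],s['clock'])
p,d=save('wrist','wr2');m=camera_model('wrist')
T=np.array(m['tool_from_camera']);Rt=cv2.Rodrigues(np.array(s['orientation']))[0]
print([(np.round(r['centre'],3).tolist(),round(r['conf'],2),(F['R'].T@(np.array(r['centre'])[:2]-F['o'])*1e3).round(0)) for r in spot_in('wrist','lever_knob')[:3]])
cam=Rt@T[:3,3]+s['tcp_pos'];print(cam)
for n in ['scene']:
    q,_=camera(n);a=q[130:230,180:310];b=cv2.resize(a[:,:,::-1],None,fx=4,fy=4,interpolation=cv2.INTER_CUBIC)
out=np.zeros((384+400,520,3),np.uint8);out[:384,:512]=p[:,:,::-1];out[384:]=b
out=cv2.resize(out,None,fx=.76,fy=.76);cv2.imwrite('pics/both.png',out)
E
```

```text
[ 0.43452512 -0.48542074  0.23324992] [0.87080916 0.03254731 0.50650225] 22.8667
[([0.509, -0.374, 0.059], 0.64, array([ 31., -17.]))]
[ 0.36645995 -0.50633755  0.37607293]
```

View pics/both.png

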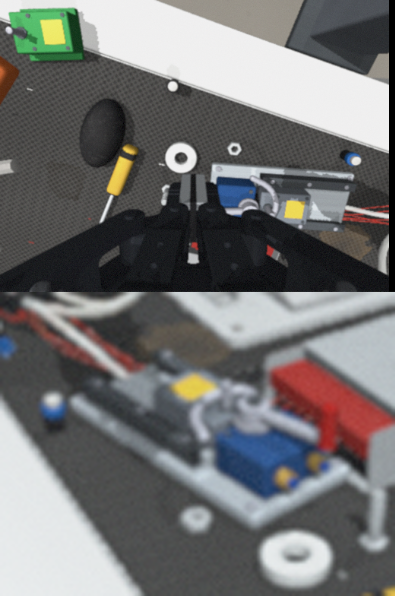

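The scene view shows the hook round the post with the sled against the nose. The knob has swung over past the blue block, and the nut, reel and fitting are where they were.

```bash
python3 -c "
from h import *
print(sign_off())"
```

```text
the job is handed in; nothing more can be done
None
```

The job is handed in, but I don't know the verdict and could not measure the seal force: the sled is against the seal and the lever is locked at about 2.17 rad, tightened by feel to about 8 N at the knob; the last view shows the hook round the post, and the reel, fitting and nut look untouched.

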